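Sort the craft things back into tray and paint well

TASK

Tidy up after the craft session: stand the blue bead in the tray compartment with the blue liner and the yellow bead in the one with the yellow liner, lay the chrome pencil sharpener on its base in the compartment with the black liner, and lay the red paint cake flat in the white paint well. Let go of everything, and leave the pot of skewers standing where it is.

Things in the scene. Friction and masses are not known exactly. Their poses are not given: they have to be found in the camera images.
- craft_tray: red plastic tray with three compartments in a row along its y axis, fixed to the counter; 92 (x) x 260 (y) mm, 18 mm high, walls 4 mm, floor 4 mm thick. Origin at the centre of its underside; compartment centres lie at y = -85, 0 and +85 mm
- blue_liner: blue card liner, fixed, covering the floor of one of the tray's three compartments (which one changes); 76 (x) x 74 (y) x 2 mm, its top 6 mm above the counter. Origin at the centre of its underside = centre of the compartment; x and y axes parallel to the tray's. Inside, a compartment measures 84 (x) x 80 (y) mm; its walls stand 12 mm above the liner
- yellow_liner: yellow card liner, fixed, covering the floor of one of the tray's three compartments (which one changes); 76 (x) x 74 (y) x 2 mm, its top 6 mm above the counter. Origin at the centre of its underside = centre of the compartment; x and y axes parallel to the tray's. Inside, a compartment measures 84 (x) x 80 (y) mm; its walls stand 12 mm above the liner
- black_liner: black card liner, fixed, covering the floor of one of the tray's three compartments (which one changes); 76 (x) x 74 (y) x 2 mm, its top 6 mm above the counter. Origin at the centre of its underside = centre of the compartment; x and y axes parallel to the tray's. Inside, a compartment measures 84 (x) x 80 (y) mm; its walls stand 12 mm above the liner
- paint_well: white ceramic paint well, a low round open dish fixed to the counter; 94 mm outer diameter, about 84 mm inside, rim 14 mm above the counter, flat inner floor 5 mm above the counter. Origin at the centre of its underside
- blue_bead: blue painted wooden barrel bead standing on its flat end, 28 mm diameter, 32 mm tall, small dark dot (the thread hole) on top; about 16 g. Origin at the centre of its underside, z up along its axis. Loose
- yellow_bead: yellow painted wooden barrel bead standing on its flat end, 28 mm diameter, 32 mm tall, small dark dot (the thread hole) on top; about 16 g. Origin at the centre of its underside, z up along its axis. Loose
- sharpener: small chrome pencil sharpener, a metal block lying on its base, 34 (x) x 20 (y) x 18 mm high, blade with a screw on top; about 40 g. Origin at the centre of its underside, x along its length, so it is gripped across y. Loose
- paint_cake: red solid paint cake, a flat round tablet of 44 mm diameter, 20 mm thick, with a darker red round patch on top, lying flat; about 40 g. Origin at the centre of its underside. Loose
- skewer_pot: bamboo pot of skewers to the left of the tray, a bystander to leave alone; 68 mm diameter, pot 90 mm, skewers up to 192 mm tall; loose, about 300 g. Origin at the centre of its underside. (A pink eraser and a green tape roll, under 16 mm high, also lie among the things and stay; a bead dispenser, mug, glue and paint pots stand at the left and far edges)
Things that resemble listed ones, but are neither listed nor needed, are in the scene too. There is more than one size of the blue_liner; the one meant has the size given above. Leave any purple look-alike of the paint_cake alone.

How it is judged (in metres and radians):
At the end, for the whole second after the job is handed in: Beads upright (0.2 rad) on their own colour's liner and sharpener on its base on the black one, centres within 34 mm of the liner's in x and y; cake flat (0.12 rad) inside the well, within 24 mm of its centre; all resting on the floors, released; pot upright, within 30 mm of its start (x of blue_bead in the frame of blue_liner between -0.034 and 0.034 m and y of blue_bead in the frame of blue_liner between -0.034 and 0.034 m and z of blue_bead in the frame of blue_liner below 0.007 m and angle between each of blue_bead, yellow_bead, sharpener's own z axis and vertical below 0.2 rad and linear speed of each of blue_bead, yellow_bead, sharpener, paint_cake below 0.02 m/s and x of yellow_bead in the frame of yellow_liner between -0.034 and 0.034 m and y of yellow_bead in the frame of yellow_liner between -0.034 and 0.034 m and z of yellow_bead in the frame of yellow_liner below 0.007 m and x of sharpener in the frame of black_liner between -0.034 and 0.034 m and y of sharpener in the frame of black_liner between -0.034 and 0.034 m and z of sharpener in the frame of black_liner below 0.007 m and horizontal distance between paint_cake and paint_well below 0.024 m and z of paint_cake in the frame of paint_well below 0.01 m and angle between paint_cake's own z axis and vertical below 0.12 rad and not (distance of skewer_pot from where it was at the start of the episode above 0.03 m or angle between skewer_pot's own z axis and vertical above 0.3 rad)); the robot touches nothing.
It fails at once if the skewer pot is knocked over (tilted over 0.3 rad) or shifted by more than 30 mm (distance of skewer_pot from where it was at the start of the episode above 0.03 m or angle between skewer_pot's own z axis and vertical above 0.3 rad).
It also fails if it takes over 83 s, if anything falls off the work surface, if the arm or the gripper's body presses on something with over 40 N, if the wrist force passes 120 N, or if a joint passes its speed limit or range.

ROBOT

A 6-joint arm with a two-finger parallel gripper is mounted at the origin on the work surface. World frame = base frame: x ahead of the robot, y to its left, z up, the work surface at z = 0. Lengths are in mm, angles in rad, forces in N, time in s.
With the tool pointing down it reaches from about 350 to 725 mm from the base axis. Payload 6 kg.
Tool frame: the origin (TCP) lies between the finger pads; the fingertips stand 22 mm ahead of it and the grasp point (between the pads) lies 3 mm ahead of it; z points along the fingers, y is the line along which they close (so a half turn about z gives the same grasp; the last joint's range is limited). The gripper opens to 85 mm and grips with 20 to 120 N. Pads are 22 mm wide; open, the fingers measure 114 mm over their backs; the gripper's body (76 mm by 85 mm) begins 54 mm behind the grasp point. The pads swing forward as they close: fully open they stand 13 mm farther back than shut.
Start: joints at [-0.997, 0.04, 0.085, 0, -1.615, -0.334], TCP at [142.517, -582.808, 253.261] pointing down, gripper open.
Joint ranges: [-2.56, 2.56], [-1.29, 2.01], [-1.08, 1.49], [-3.29, 1.98], [-2.81, -0.18], [-2.99, 2.99]. Speed limits (rad/s): [2.57, 2.57, 3.01, 3.14, 3.14, 3.14].

INTERFACE

Orientations are given as a unit quaternion [w, x, y, z].
In Python, from cell import readout, cams, close_job gives the robot as it stands. The module is installed in compiled form; this text tells all that it offers.
- The arm moves only by the shell command python3 -m creep 'ROWS' [FORCE]. ROWS is JSON, a list of rows, each an object of numbers: "jaw": the opening, from 0 (shut) to 1 (fully open); "tx", "ty", "tz": the shift along the tool's x, y, z in units of 40 mm (1.0 is 40 mm); "wx", "wy", "wz": the turn, a rotation vector about the tool's x, y, z in units of 10 degrees (1.0 is 10 degrees). In form: [{"jaw": .., "tx": .., "ty": .., "tz": .., "wx": .., "wy": .., "wz": ..}, ...]. A call has 1 to 8 rows; each row shifts and turns the commanded pose from where the row before left it, along the tool's axes as they then stand; what a row does not reach is not made up. A row lasts 1/8 s, in which the tool goes at most 62.5 mm and 10.7 degrees, less where a joint would pass 70% of its speed; a pose out of reach is approached as far as the arm can. A call is refused whole if a number of a shift passes 1 or a number of a turn 1, either way. A call with a gripper value outside its range is refused whole. The fingers move at their own pace and stop on an object; FORCE is the grip in N (left out, the last holds). Time passes only in rows, so rows that do not move let the fingers close. It gives the time, the measured TCP pose, the force, the opening and the grip force at its end, in the units of the state.
- readout.get_state(): the state, without advancing time (a new reading comes with each control period).
- cams.grab_frame(name): name is "scene" or "top" or "wrist"; returns a dict with "pixels" (384x512x3 uint8, red, green, blue), "intrinsics" (3x3 intrinsics, pixels), "origin" and "orientation" of the camera in the world. Camera axes: x right, y down, z forward; pixel columns grow to the right and rows downward; lengths in mm; the calibration is good to about 2 mm. The wrist camera is an equidistant fisheye: a pixel r from the principal point sees the ray r / f radians off the axis. A picture is of the moment at which its call begins. There is no depth.
- close_job(): hands the job in; it is judged then, once.
The state is a dict: "clock": time; "joint_positions": joint angles; "joint_velocities": joint speeds; "effort": joint torques, N m; "tcp_pos": TCP position; "orientation": TCP orientation; "contact_force": force on the tool from outside, world axes, zero at the start; "ft_torque": the same for the moment, N m; "grip_width": finger opening in mm; "gripper_force": force on a finger pad.
Only numpy, scipy, OpenCV 4.12 (cv2) and the standard library are available. Lean on these libraries where they do the work, as an engineer would, in place of code of your own. Each camera call takes 0.05 s, during which the arm holds its last target. There are 200 camera calls.

## Working session

There is one attempt and no reset: what is moved stays moved. The work goes in short steps, Python scripts to look and compute and a shell command to move; the robot and the scene stay as the last step left them, time stands still between calls to the robot, and variables do not carry over. Pictures are saved under pics/ and viewed, at most 14 in all, crops included, and the job is handed in when it is done.

```bash
mkdir -p pics; python3 - <<'E'
from cell import readout,cams
import cv2,pickle
s=readout.get_state();print(s)
for n in("top","scene","wrist"):
    f=cams.grab_frame(n);pickle.dump(f,open(f"pics/{n}0.pkl","wb"))
    print(n,f["intrinsics"],f["origin"],f["orientation"])
    im=cv2.cvtColor(f["pixels"],cv2.COLOR_RGB2BGR)
    cv2.imwrite(f"pics/{n}0.png",cv2.resize(im,(800,600),interpolation=cv2.INTER_CUBIC))
E
```

```text
{'clock': 0.0, 'joint_positions': array([-9.97264389e-01,  4.08093988e-02,  8.38417131e-02, -4.61225243e-04,
       -1.61548685e+00, -3.33707570e-01]), 'joint_velocities': array([ 0.0012602 , -0.00036178,  0.00101226,  0.00038536, -0.00120029,
        0.00152412]), 'effort': array([ 5.40051533e-04, -3.68199956e+01,  3.47413623e+01,  6.93215400e+00,
       -5.34516366e-03,  8.50313569e-06]), 'tcp_pos': array([ 142.54413587, -582.5371316 ,  252.29767782]), 'orientation': array([-1.56242221e-04, -1.19635017e-01,  9.92817567e-01,  8.46218808e-04]), 'contact_force': array([0.12187505, 0.09749958, 0.25606737]), 'ft_torque': array([-0.03532327, -0.00723683,  0.03189572]), 'gripper_force': 0.0, 'grip_width': 85.48494684485506}
top [[498.25867767   0.         250.50393563]
 [  0.         498.25867767 194.2961453 ]
 [  0.           0.           1.        ]] [ 372.33387212  -35.76518714 1318.23613744] [ 0.04807128 -0.70100746  0.71084292 -0.03130565]
scene [[488.67483648   0.         254.65546393]
 [  0.         488.67483648 193.59133793]
 [  0.           0.           1.        ]] [1198.83462583  429.03624068  921.87592768] [-0.1706567   0.43431314  0.82322291 -0.32334567]
wrist [[297.31863964   0.         253.55147097]
 [  0.         297.31863964 190.35285316]
 [  0.           0.           1.        ]] [  65.93930194 -601.60645943  373.16100135] [0.09534711 0.61025031 0.77672386 0.12330257]
```

View pics/top0.png

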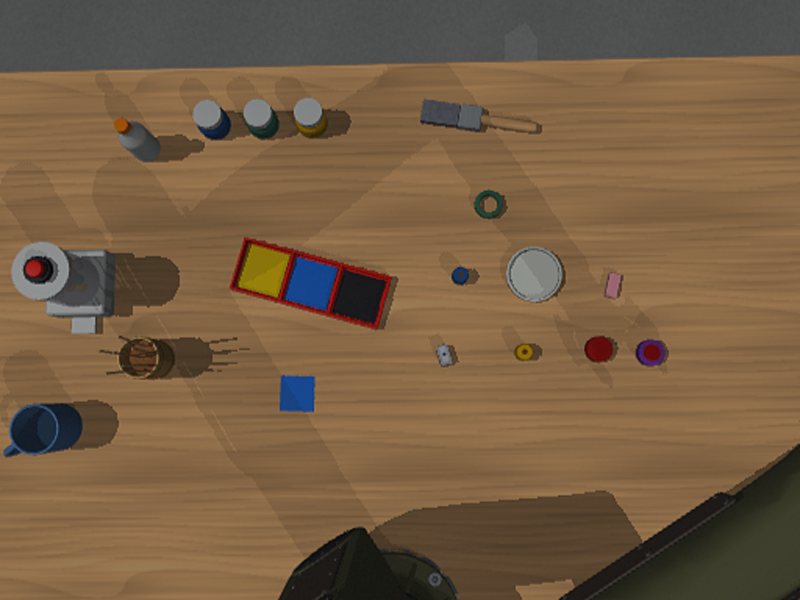

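View pics/scene0.png

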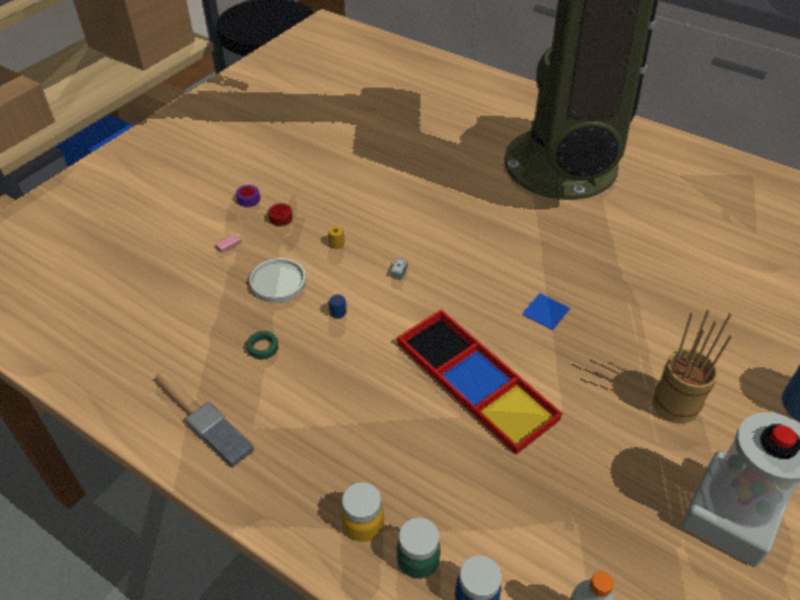

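The top view shows the yellow, blue and black liners in the tray at (263,270), (312,284) and (361,296). It also shows:
- blue bead (460,275)
- yellow bead (525,352)
- sharpener (445,355)
- red cake (599,349)
- well (535,274)
- pot (145,357)

Lookalikes:
- Blue liner: the card at (297,394) is loose on the counter, so I choose the one in the tray at (312,284).
- Cake: (651,352) is purple with a red patch, so I choose the all-red one at (599,349).
- Blue and yellow beads: only the paint pots and glue share their colours, so there is no real rival.

I'll check these choices in a close crop.

```bash
cat > h.py <<'E'
import numpy as np,cv2,pickle
from scipy.spatial.transform import Rotation as R
def rot(q): return R.from_quat(np.roll(q,-1)).as_matrix()
def p2w(f,u,v,z):
    d=rot(f["orientation"])@np.linalg.inv(f["intrinsics"])@[u,v,1.]
    o=f["origin"]; return (o+d*(z-o[2])/d[2])[:2]
E
python3 - <<'E'
from h import *
f=pickle.load(open("pics/top0.pkl","rb"));p=f["pixels"]
im=cv2.cvtColor(p,cv2.COLOR_RGB2BGR)
cv2.imwrite("pics/crop0.png",cv2.resize(im[145:240,270:440],None,fx=4.6,fy=4.6,interpolation=cv2.INTER_CUBIC))
hsv=cv2.cvtColor(p,cv2.COLOR_RGB2HSV).astype(int);H,S,V=hsv[...,0],hsv[...,1],hsv[...,2]
def blob(name,m,box,z):
    x0,y0,x1,y1=box;k=np.zeros(m.shape,np.uint8);k[y0:y1,x0:x1]=m[y0:y1,x0:x1]
    n,l,st,c=cv2.connectedComponentsWithStats(k);i=1+np.argmax(st[1:,4])
    pts=cv2.findNonZero((l==i).astype(np.uint8))
    r=cv2.minAreaRect(np.array([p2w(f,*q[0],z) for q in pts],np.float32))
    print(name,c[i].round(1),st[i],"world",p2w(f,*c[i],z).round(1),"rect",np.round(r[0],1),np.round(r[1],1),round(r[2],1))
blue=(H>100)&(H<125)&(S>150);yel=(H>20)&(H<32)&(S>170);red=((H<6)|(H>174))&(S>170)
blob("bbead",blue&(V>40),(280,165,310,190),20)
blob("ybead",yel,(320,213,345,235),20)
blob("cake",red,(370,210,398,236),15)
blob("purp",(H>130)&(H<165)&(S>100),(400,210,435,240),15)
blob("well",(S<60)&(V>90),(320,150,365,200),12)
blob("sharp",(S<70),(275,215,295,240),14)
blob("bluel",blue,(175,160,225,205),6)
blob("yell",(H>20)&(H<33)&(S>200),(145,150,190,195),6)
blob("blackl",(V<50),(205,165,252,210),6)
blob("tray",red,(140,145,260,215),18)
blob("card",blue,(170,235,210,270),1)
E
```

```text
bbead [294.1 175.9] [289 171  11  10  67] world [ 565.9 -121. ] rect [ 565.7 -120.8] [22.3 26.3] 44.2
ybead [334.6 224.9] [329 220  12  11  85] world [ 435.9 -223.1] rect [ 435.3 -223.5] [25.3 29.1] 25.7
cake [382.8 222.9] [374 215  18  17 232] world [ 439.5 -348.8] rect [ 439.1 -348.7] [40.1 45.4] 13.2
purp [415.  225.4] [407 218  18  16 146] world [ 431.9 -431.5] rect [ 431.6 -432.8] [44.3 38.9] 89.2
well [341.8 175.2] [324 158  36  35 941] world [ 566.9 -247.3] rect [ 567.6 -246.5] [92.2 90.7] 89.0
sharp [283.9 226.7] [279 220  11  14 106] world [433.2 -92. ] rect [433.2 -91.9] [34.6 19.9] 17.4
bluel [198.6 181.1] [182 165  34  33 755] world [558.2 132.3] rect [558.2 132.3] [73.3 74.9] 73.8
yell [168.1 173. ] [152 157  33  34 764] world [581.4 214.1] rect [581.7 214.1] [73.8 75.3] 73.2
blackl [229.4 189.4] [213 173  34  34 774] world [534.5  50.4] rect [534.1  50.4] [74.  75.3] 73.8
tray [199.7 180.1] [147 152 104  59 955] world [559.1 127.9] rect [558.3 131.8] [260.9  92.6] 73.8
card [189.9 251.5] [179 241  22  22 465] world [371.9 156.2] rect [372.  157.1] [55.8 55. ] 89.3
```

View pics/crop0.png

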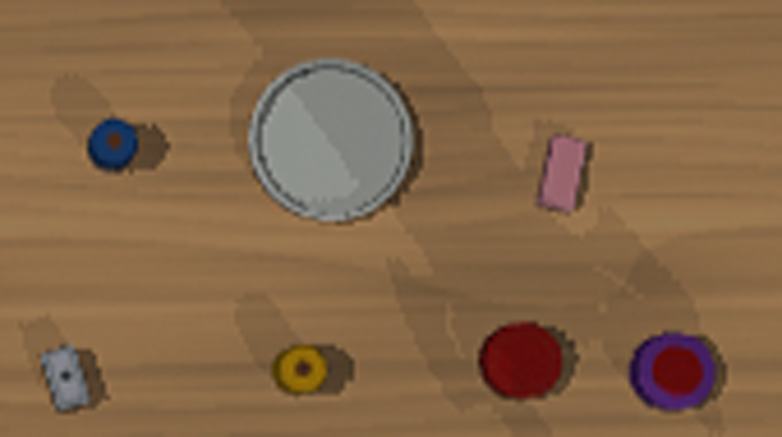

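The crop confirms the choices: the red cake is at (522,360) and the purple lookalike at (675,370). The blue bead is at (113,145), the yellow bead at (302,370), the sharpener at (66,378) and the well at (331,140). The blue liner in the tray measures 74 mm, while the loose card is 55 mm. I start with the cake.

```bash
cat > d.py <<'E'
import sys
from h import *
from cell import readout
s=readout.get_state();M=rot(s["orientation"])
yaw=np.degrees(np.arctan2(M[1,1],M[0,1]))
print("t",round(s["clock"],2),"tcp",s["tcp_pos"].round(1),"yaw_y",yaw.round(1),"w",round(float(s["grip_width"]),1),"F",round(float(s["gripper_force"]),1),s["contact_force"].round(1))
down=np.array([0,0,-1.]);print("tilt fix wx,wy(x10deg)",(np.degrees(M.T@np.cross(M[:,2],down))/10).round(2)[:2])
for a in sys.argv[1:]:
    t=np.array(eval("["+a+"]"),float);d=M.T@(t-s["tcp_pos"])/40;print(a,"-> units",d.round(2))
E
python3 -m creep '[{"jaw":0.75,"wz":-0.4},{"jaw":0.75}]'; python3 d.py 439,-349,120 439,-349,34
```

```text
t 0.15 tcp [ 142.5 -582.6  252.5] yaw_y 103.7 w 85.4 F 0.0 [-0.2 -0.3  0.6]
tilt fix wx,wy(x10deg) [ 0.01 -0.  ]
439,-349,120 -> units [-8.59  3.91  3.32]
439,-349,34 -> units [-8.59  3.91  5.47]$[0]: bad value
```

```bash
python3 -m creep '[{"jaw":0.75,"tx":0,"ty":0,"tz":0,"wx":0,"wy":0,"wz":-0.4},{"jaw":0.75,"tx":0,"ty":0,"tz":0,"wx":0,"wy":0,"wz":0}]' 40; python3 d.py 439,-349,120 439,-349,34
```

```text
clock: 0.4
tcp_pos: [142.6, -582.7, 252.9]
orientation: [-0.0, -0.154, 0.988, 0.0]
contact_force: [-0.2, -1.1, -0.9]
grip_width: 64.1
gripper_force: 0.0
t 0.4 tcp [ 142.6 -582.7  252.9] yaw_y 107.7 w 64.1 F 0.0 [-0.2 -1.1 -0.9]
tilt fix wx,wy(x10deg) [0. 0.]
439,-349,120 -> units [-8.84  3.31  3.33]
439,-349,34 -> units [-8.84  3.31  5.48]
```

```bash
python3 -m creep '[{"jaw":0.75,"tx":-1,"ty":0.4,"tz":0.3,"wx":0,"wy":0,"wz":0},{"jaw":0.75,"tx":-1,"ty":0.4,"tz":0.3,"wx":0,"wy":0,"wz":0},{"jaw":0.75,"tx":-1,"ty":0.4,"tz":0.3,"wx":0,"wy":0,"wz":0},{"jaw":0.75,"tx":-1,"ty":0.4,"tz":0.3,"wx":0,"wy":0,"wz":0},{"jaw":0.75,"tx":-1,"ty":0.4,"tz":0.3,"wx":0,"wy":0,"wz":0},{"jaw":0.75,"tx":-1,"ty":0.4,"tz":0.3,"wx":0,"wy":0,"wz":0},{"jaw":0.75,"tx":-1,"ty":0.4,"tz":0.3,"wx":0,"wy":0,"wz":0},{"jaw":0.75,"tx":-0.8,"ty":0.4,"tz":0.3,"wx":0,"wy":0,"wz":0}]' 40 >/dev/null; python3 d.py 439,-349,120 439,-349,34
```

```text
t 1.4 tcp [ 401.7 -364.6  156.8] yaw_y 107.7 w 63.7 F 0.0 [ 1.  -0.8 -0. ]
tilt fix wx,wy(x10deg) [ 0. -0.]
439,-349,120 -> units [-1.01  0.09  0.92]
439,-349,34 -> units [-1.01  0.09  3.07]
```

```bash
python3 -m creep '[{"jaw":0.75,"tx":-0.6,"ty":0.05,"tz":0.5,"wx":0,"wy":0,"wz":0},{"jaw":0.75,"tx":-0.4,"ty":0.05,"tz":0.4,"wx":0,"wy":0,"wz":0},{"jaw":0.75,"tx":0,"ty":0,"tz":0.8,"wx":0,"wy":0,"wz":0},{"jaw":0.75,"tx":0,"ty":0,"tz":0.6,"wx":0,"wy":0,"wz":0},{"jaw":0.75,"tx":0,"ty":0,"tz":0,"wx":0,"wy":0,"wz":0}]' 40 >/dev/null; python3 d.py 439,-349,30
python3 - <<'E'
from h import *
from cell import cams
f=cams.grab_frame("wrist");cv2.imwrite("pics/w1.png",cv2.cvtColor(f["pixels"],cv2.COLOR_RGB2BGR))
E
```

```text
t 2.02 tcp [ 436.1 -349.4   62.9] yaw_y 107.7 w 63.8 F 0.0 [ 0.6 -0.2  0.4]
tilt fix wx,wy(x10deg) [ 0.02 -0.02]
439,-349,30 -> units [-0.07 -0.01  0.82]
```

View pics/w1.png

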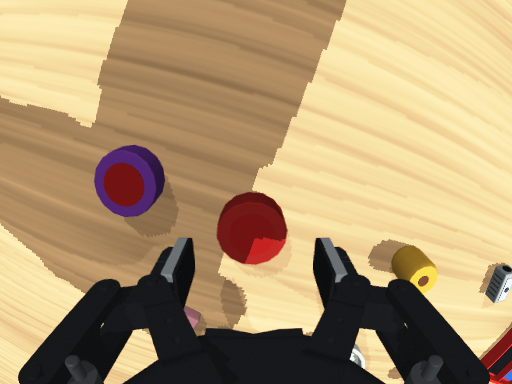

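The cake at (252,228) sits midway between the pads at x≈180 and 330, with the purple lookalike at (130,180) clear of them. I go down and grip.

```bash
python3 -m creep '[{"jaw":0.75,"tx":-0.05,"ty":0,"tz":0.5,"wx":0,"wy":0,"wz":0},{"jaw":0.75,"tx":0,"ty":0,"tz":0.3,"wx":0,"wy":0,"wz":0},{"jaw":0.4,"tx":0,"ty":0,"tz":0,"wx":0,"wy":0,"wz":0},{"jaw":0.4,"tx":0,"ty":0,"tz":0,"wx":0,"wy":0,"wz":0},{"jaw":0.4,"tx":0,"ty":0,"tz":0,"wx":0,"wy":0,"wz":0},{"jaw":0.4,"tx":0,"ty":0,"tz":-0.5,"wx":0,"wy":0,"wz":0},{"jaw":0.4,"tx":0,"ty":0,"tz":-0.8,"wx":0,"wy":0,"wz":0},{"jaw":0.4,"tx":0,"ty":0,"tz":0,"wx":0,"wy":0,"wz":0}]' 40 >/dev/null; python3 d.py 567,-247,80
```

```text
t 3.08 tcp [ 441.1 -350.2   88.9] yaw_y 107.8 w 41.5 F 40.6 [ 0.5  0.8 -0.5]
tilt fix wx,wy(x10deg) [-0.02  0.02]
567,-247,80 -> units [-3.78  1.5   0.23]
```

```bash
python3 -m creep '[{"jaw":0.4,"tx":-0.6,"ty":0.25,"tz":0,"wx":0,"wy":0,"wz":0},{"jaw":0.4,"tx":-0.9,"ty":0.35,"tz":0,"wx":0,"wy":0,"wz":0},{"jaw":0.4,"tx":-0.9,"ty":0.35,"tz":0,"wx":0,"wy":0,"wz":0},{"jaw":0.4,"tx":-0.9,"ty":0.35,"tz":0,"wx":0,"wy":0,"wz":0},{"jaw":0.4,"tx":-0.48,"ty":0.2,"tz":0.2,"wx":0,"wy":0,"wz":0},{"jaw":0.4,"tx":0,"ty":0,"tz":0.4,"wx":0,"wy":0,"wz":0},{"jaw":0.4,"tx":0,"ty":0,"tz":0,"wx":0,"wy":0,"wz":0}]' 40 >/dev/null; python3 d.py 567,-247,36
python3 - <<'E'
from h import *
from cell import cams
f=cams.grab_frame("wrist");cv2.imwrite("pics/w2.png",cv2.cvtColor(f["pixels"],cv2.COLOR_RGB2BGR))
E
```

```text
t 3.95 tcp [ 563.3 -246.    58.5] yaw_y 107.7 w 41.4 F 40.6 [ 0.9  0.5 -0.5]
tilt fix wx,wy(x10deg) [ 0.02 -0.02]
567,-247,36 -> units [-0.08 -0.05  0.56]
```

View pics/w2.png

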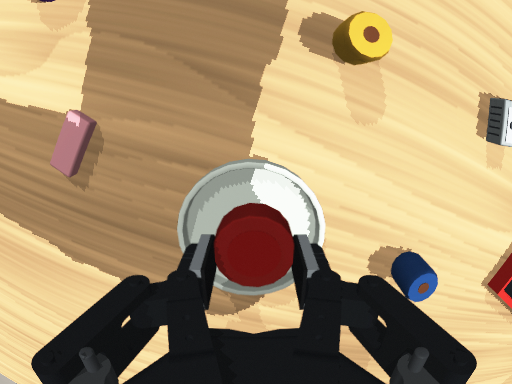

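The cake at (254,245) is held over the well at (252,228), and the offset is perspective. I lower, release and lift.

```bash
python3 -m creep '[{"jaw":0.4,"tx":-0.05,"ty":-0.03,"tz":0.35,"wx":0,"wy":0,"wz":0},{"jaw":0.4,"tx":0,"ty":0,"tz":0.2,"wx":0,"wy":0,"wz":0},{"jaw":0.4,"tx":0,"ty":0,"tz":0,"wx":0,"wy":0,"wz":0},{"jaw":0.58,"tx":0,"ty":0,"tz":0,"wx":0,"wy":0,"wz":0},{"jaw":0.58,"tx":0,"ty":0,"tz":0,"wx":0,"wy":0,"wz":0},{"jaw":0.58,"tx":0,"ty":0,"tz":-0.5,"wx":0,"wy":0,"wz":0},{"jaw":0.58,"tx":0,"ty":0,"tz":-0.8,"wx":0,"wy":0,"wz":0},{"jaw":0.58,"tx":0,"ty":0,"tz":-0.5,"wx":0,"wy":0,"wz":0}]' 40; python3 d.py 436,-223,90 436,-223,35
```

```text
clock: 5.0
tcp_pos: [568.3, -246.9, 114.7]
orientation: [0.002, -0.154, 0.988, -0.001]
contact_force: [0.7, -1.3, 0.1]
grip_width: 49.6
gripper_force: 0.0
t 5.0 tcp [ 568.3 -246.9  114.7] yaw_y 107.7 w 49.6 F 0.0 [ 0.7 -1.3  0.1]
tilt fix wx,wy(x10deg) [-0.01  0.02]
436,-223,90 -> units [2.97 1.58 0.61]
436,-223,35 -> units [2.97 1.58 1.98]
```

```bash
python3 -m creep '[{"jaw":0.65,"tx":0.7,"ty":0.4,"tz":0,"wx":0,"wy":0,"wz":0},{"jaw":0.65,"tx":0.9,"ty":0.5,"tz":0.1,"wx":0,"wy":0,"wz":0},{"jaw":0.65,"tx":0.9,"ty":0.5,"tz":0.3,"wx":0,"wy":0,"wz":0},{"jaw":0.65,"tx":0.47,"ty":0.18,"tz":0.3,"wx":0,"wy":0,"wz":0},{"jaw":0.65,"tx":0,"ty":0,"tz":0.3,"wx":0,"wy":0,"wz":0},{"jaw":0.65,"tx":0,"ty":0,"tz":0,"wx":0,"wy":0,"wz":0}]' 40 >/dev/null; python3 d.py 436,-223,30
python3 - <<'E'
from h import *
from cell import cams
f=cams.grab_frame("wrist");cv2.imwrite("pics/w3.png",cv2.cvtColor(f["pixels"],cv2.COLOR_RGB2BGR))
E
```

```text
t 5.75 tcp [ 435.2 -222.5   70.9] yaw_y 107.7 w 55.6 F 0.0 [-0.8 -0.5  0.8]
tilt fix wx,wy(x10deg) [ 0. -0.]
436,-223,30 -> units [-0.02 -0.02  1.02]
```

View pics/w3.png

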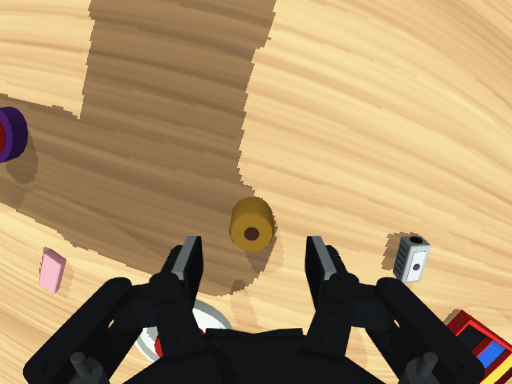

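The yellow bead at (252,230) is centred between the pads, so I grip and lift.

```bash
python3 -m creep '[{"jaw":0.65,"tx":0,"ty":0,"tz":0.6,"wx":0,"wy":0,"wz":0},{"jaw":0.65,"tx":0,"ty":0,"tz":0.42,"wx":0,"wy":0,"wz":0},{"jaw":0.2,"tx":0,"ty":0,"tz":0,"wx":0,"wy":0,"wz":0},{"jaw":0.2,"tx":0,"ty":0,"tz":0,"wx":0,"wy":0,"wz":0},{"jaw":0.2,"tx":0,"ty":0,"tz":0,"wx":0,"wy":0,"wz":0},{"jaw":0.2,"tx":0,"ty":0,"tz":-0.5,"wx":0,"wy":0,"wz":0},{"jaw":0.2,"tx":0,"ty":0,"tz":-1,"wx":0,"wy":0,"wz":0},{"jaw":0.2,"tx":0,"ty":0,"tz":-0.5,"wx":0,"wy":0,"wz":0}]' 30 >/dev/null; python3 d.py 581.5,214,110
```

```text
t 6.8 tcp [ 436.  -222.9  113.6] yaw_y 107.8 w 26.7 F 29.6 [-0.1 -0.2 -0.7]
tilt fix wx,wy(x10deg) [-0.01  0.02]
581.5,214,110 -> units [-6.79  9.29  0.09]
```

```bash
python3 -m creep '[{"jaw":0.2,"tx":-0.4,"ty":0.5,"tz":0,"wx":0,"wy":0,"wz":0},{"jaw":0.2,"tx":-0.7,"ty":0.95,"tz":0,"wx":0,"wy":0,"wz":0},{"jaw":0.2,"tx":-0.7,"ty":0.95,"tz":0,"wx":0,"wy":0,"wz":0},{"jaw":0.2,"tx":-0.7,"ty":0.95,"tz":0,"wx":0,"wy":0,"wz":0},{"jaw":0.2,"tx":-0.7,"ty":0.95,"tz":0,"wx":0,"wy":0,"wz":0},{"jaw":0.2,"tx":-0.7,"ty":0.95,"tz":0,"wx":0,"wy":0,"wz":0},{"jaw":0.2,"tx":-0.7,"ty":0.95,"tz":0,"wx":0,"wy":0,"wz":0},{"jaw":0.2,"tx":-0.7,"ty":0.95,"tz":0,"wx":0,"wy":0,"wz":0}]' 30 >/dev/null; python3 d.py 581.5,214,50
```

```text
t 7.8 tcp [550.4 116.2 111.4] yaw_y 107.8 w 26.7 F 29.6 [ 0.6 -0.3  0.3]
tilt fix wx,wy(x10deg) [0.   0.01]
581.5,214,50 -> units [-1.48  2.09  1.54]
```

```bash
python3 -m creep '[{"jaw":0.2,"tx":-0.7,"ty":0.95,"tz":0,"wx":0,"wy":0,"wz":0},{"jaw":0.2,"tx":-0.5,"ty":0.7,"tz":0.3,"wx":0,"wy":0,"wz":0},{"jaw":0.2,"tx":-0.25,"ty":0.4,"tz":0.6,"wx":0,"wy":0,"wz":0},{"jaw":0.2,"tx":0,"ty":0,"tz":0.6,"wx":0,"wy":0,"wz":0},{"jaw":0.2,"tx":0,"ty":0,"tz":0,"wx":0,"wy":0,"wz":0}]' 30 >/dev/null; python3 d.py 581.5,214,36.5
```

```text
t 8.43 tcp [579.  209.9  48.6] yaw_y 107.7 w 26.6 F 29.6 [ 0.5 -0.1 -0.4]
tilt fix wx,wy(x10deg) [-0.   -0.02]
581.5,214,36.5 -> units [-0.09  0.08  0.3 ]
```

```bash
python3 -m creep '[{"jaw":0.2,"tx":-0.08,"ty":0.06,"tz":0.2,"wx":0,"wy":0,"wz":0},{"jaw":0.2,"tx":0,"ty":0,"tz":0.1,"wx":0,"wy":0,"wz":0},{"jaw":0.2,"tx":0,"ty":0,"tz":0,"wx":0,"wy":0,"wz":0},{"jaw":0.5,"tx":0,"ty":0,"tz":0,"wx":0,"wy":0,"wz":0},{"jaw":0.5,"tx":0,"ty":0,"tz":0,"wx":0,"wy":0,"wz":0},{"jaw":0.5,"tx":0,"ty":0,"tz":-0.5,"wx":0,"wy":0,"wz":0},{"jaw":0.5,"tx":0,"ty":0,"tz":-1,"wx":0,"wy":0,"wz":0},{"jaw":0.5,"tx":0,"ty":0,"tz":-0.5,"wx":0,"wy":0,"wz":0}]' 30 >/dev/null; python3 d.py 566,-121,100
```

```text
t 9.43 tcp [583.6 214.  122.9] yaw_y 107.8 w 42.9 F 0.0 [ 0.1 -0.5 -1.4]
tilt fix wx,wy(x10deg) [0.   0.03]
566,-121,100 -> units [ 2.98 -7.84  0.55]
```

```bash
python3 -m creep '[{"jaw":0.65,"tx":0.3,"ty":-0.84,"tz":-0.1,"wx":0,"wy":0,"wz":0},{"jaw":0.65,"tx":0.4,"ty":-1,"tz":0,"wx":0,"wy":0,"wz":0},{"jaw":0.65,"tx":0.4,"ty":-1,"tz":0,"wx":0,"wy":0,"wz":0},{"jaw":0.65,"tx":0.4,"ty":-1,"tz":0,"wx":0,"wy":0,"wz":0},{"jaw":0.65,"tx":0.4,"ty":-1,"tz":0,"wx":0,"wy":0,"wz":0},{"jaw":0.65,"tx":0.4,"ty":-1,"tz":0.1,"wx":0,"wy":0,"wz":0},{"jaw":0.65,"tx":0.4,"ty":-1,"tz":0.2,"wx":0,"wy":0,"wz":0},{"jaw":0.65,"tx":0.28,"ty":-0.95,"tz":0.4,"wx":0,"wy":0,"wz":0}]' 30 >/dev/null
python3 -m creep '[{"jaw":0.65,"tx":0,"ty":0,"tz":0.4,"wx":0,"wy":0,"wz":0},{"jaw":0.65,"tx":0,"ty":0,"tz":0.2,"wx":0,"wy":0,"wz":0},{"jaw":0.65,"tx":0,"ty":0,"tz":0,"wx":0,"wy":0,"wz":0}]' >/dev/null
python3 d.py 566,-121,30
python3 - <<'E'
from h import *
from cell import cams
f=cams.grab_frame("wrist");cv2.imwrite("pics/w4.png",cv2.cvtColor(f["pixels"],cv2.COLOR_RGB2BGR))
E
```

```text
t 10.8 tcp [ 563.7 -118.8   70.1] yaw_y 107.8 w 55.8 F 0.0 [0.3 0.2 0.3]
tilt fix wx,wy(x10deg) [ 0.   -0.01]
566,-121,30 -> units [-0.04 -0.07  1.  ]
```

View pics/w4.png

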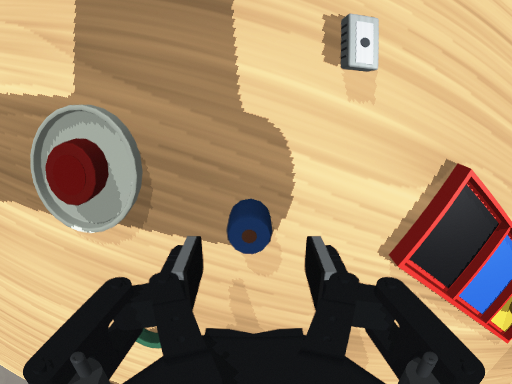

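The blue bead at (249,228) is nearly centred between the pads, and the red cake at (77,172) lies in the well. I grip the bead.

```bash
python3 -m creep '[{"jaw":0.65,"tx":-0.04,"ty":-0.06,"tz":0.6,"wx":0,"wy":0,"wz":0},{"jaw":0.65,"tx":0,"ty":0,"tz":0.4,"wx":0,"wy":0,"wz":0},{"jaw":0.2,"tx":0,"ty":0,"tz":0,"wx":0,"wy":0,"wz":0},{"jaw":0.2,"tx":0,"ty":0,"tz":0,"wx":0,"wy":0,"wz":0},{"jaw":0.2,"tx":0,"ty":0,"tz":0,"wx":0,"wy":0,"wz":0},{"jaw":0.2,"tx":0,"ty":0,"tz":-0.5,"wx":0,"wy":0,"wz":0},{"jaw":0.2,"tx":0,"ty":0,"tz":-1,"wx":0,"wy":0,"wz":0},{"jaw":0.2,"tx":0,"ty":0,"tz":-0.5,"wx":0,"wy":0,"wz":0}]' 30 >/dev/null; python3 d.py 558.3,132.3,110
```

```text
t 11.85 tcp [ 567.2 -121.5  113.7] yaw_y 107.7 w 27.2 F 29.6 [1.1 0.9 0.3]
tilt fix wx,wy(x10deg) [-0.01  0.02]
558.3,132.3,110 -> units [-1.72  6.11  0.09]
```

```bash
python3 -m creep '[{"jaw":0.2,"tx":-0.2,"ty":0.6,"tz":0,"wx":0,"wy":0,"wz":0},{"jaw":0.2,"tx":-0.3,"ty":1,"tz":0,"wx":0,"wy":0,"wz":0},{"jaw":0.2,"tx":-0.3,"ty":1,"tz":0,"wx":0,"wy":0,"wz":0},{"jaw":0.2,"tx":-0.3,"ty":1,"tz":0,"wx":0,"wy":0,"wz":0},{"jaw":0.2,"tx":-0.3,"ty":1,"tz":0.1,"wx":0,"wy":0,"wz":0},{"jaw":0.2,"tx":-0.2,"ty":1,"tz":0.3,"wx":0,"wy":0,"wz":0},{"jaw":0.2,"tx":-0.12,"ty":0.5,"tz":0.6,"wx":0,"wy":0,"wz":0},{"jaw":0.2,"tx":0,"ty":0,"tz":0.5,"wx":0,"wy":0,"wz":0}]' 30 >/dev/null
python3 -m creep '[{"jaw":0.2,"tx":0,"ty":0,"tz":0,"wx":0,"wy":0,"wz":0}]' >/dev/null;python3 d.py 558.3,132.3,36.5
```

```text
t 12.97 tcp [556.1 131.7  48.6] yaw_y 107.8 w 26.8 F 29.6 [ 0.6 -0.6  0.1]
tilt fix wx,wy(x10deg) [-0.   -0.02]
558.3,132.3,36.5 -> units [-0.06 -0.    0.3 ]
```

```bash
python3 -m creep '[{"jaw":0.2,"tx":-0.03,"ty":0,"tz":0.2,"wx":0,"wy":0,"wz":0},{"jaw":0.2,"tx":0,"ty":0,"tz":0.1,"wx":0,"wy":0,"wz":0},{"jaw":0.2,"tx":0,"ty":0,"tz":0,"wx":0,"wy":0,"wz":0},{"jaw":0.5,"tx":0,"ty":0,"tz":0,"wx":0,"wy":0,"wz":0},{"jaw":0.5,"tx":0,"ty":0,"tz":0,"wx":0,"wy":0,"wz":0},{"jaw":0.5,"tx":0,"ty":0,"tz":-0.5,"wx":0,"wy":0,"wz":0},{"jaw":0.5,"tx":0,"ty":0,"tz":-1,"wx":0,"wy":0,"wz":0},{"jaw":0.5,"tx":0,"ty":0,"tz":-0.5,"wx":0,"wy":0,"wz":0}]' 30 >/dev/null; python3 d.py 433,-92,70
```

```text
t 13.97 tcp [559.3 132.6 121.3] yaw_y 107.7 w 43.0 F 0.0 [-0.   0.1  1.2]
tilt fix wx,wy(x10deg) [0.   0.02]
433,-92,70 -> units [ 4.72 -4.39  1.26]
```

```bash
python3 -m creep '[{"jaw":0.55,"tx":0.5,"ty":-0.5,"tz":0,"wx":0,"wy":0,"wz":0},{"jaw":0.55,"tx":0.8,"ty":-0.8,"tz":0,"wx":0,"wy":0,"wz":0},{"jaw":0.55,"tx":0.8,"ty":-0.8,"tz":0,"wx":0,"wy":0,"wz":0},{"jaw":0.55,"tx":0.8,"ty":-0.8,"tz":0.1,"wx":0,"wy":0,"wz":0},{"jaw":0.55,"tx":0.8,"ty":-0.7,"tz":0.2,"wx":0,"wy":0,"wz":0},{"jaw":0.55,"tx":0.7,"ty":-0.6,"tz":0.4,"wx":0,"wy":0,"wz":0},{"jaw":0.55,"tx":0.32,"ty":-0.2,"tz":0.5,"wx":0,"wy":0,"wz":0},{"jaw":0.55,"tx":0,"ty":0,"tz":0,"wx":0,"wy":0,"wz":0}]' 30 >/dev/null
python3 d.py 433,-92,25
python3 - <<'E'
from h import *
from cell import cams
f=cams.grab_frame("wrist");cv2.imwrite("pics/w5.png",cv2.cvtColor(f["pixels"],cv2.COLOR_RGB2BGR))
E
```

```text
t 14.97 tcp [430.7 -93.5  69. ] yaw_y 107.6 w 47.0 F 0.0 [ 0.7  0.2 -0. ]
tilt fix wx,wy(x10deg) [ 0.01 -0.01]
433,-92,25 -> units [-0.07  0.02  1.1 ]
```

View pics/w5.png

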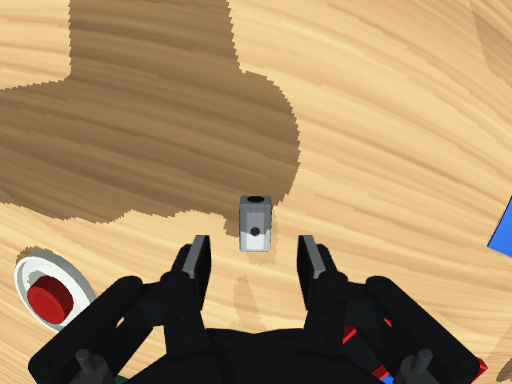

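The sharpener at (256,225) is aligned and centred between the pads, so I grip it.

```bash
python3 -m creep '[{"jaw":0.55,"tx":-0.03,"ty":0.02,"tz":0.7,"wx":0,"wy":0,"wz":0},{"jaw":0.55,"tx":0,"ty":0,"tz":0.38,"wx":0,"wy":0,"wz":0},{"jaw":0.1,"tx":0,"ty":0,"tz":0,"wx":0,"wy":0,"wz":0},{"jaw":0.1,"tx":0,"ty":0,"tz":0,"wx":0,"wy":0,"wz":0},{"jaw":0.1,"tx":0,"ty":0,"tz":0,"wx":0,"wy":0,"wz":0},{"jaw":0.1,"tx":0,"ty":0,"tz":-0.5,"wx":0,"wy":0,"wz":0},{"jaw":0.1,"tx":0,"ty":0,"tz":-1,"wx":0,"wy":0,"wz":0},{"jaw":0.1,"tx":0,"ty":0,"tz":-0.3,"wx":0,"wy":0,"wz":0}]' 50 >/dev/null; python3 d.py 534.3,50.4,95
```

```text
t 16.02 tcp [434.5 -91.7 102.6] yaw_y 107.7 w 18.3 F 52.4 [ 0.6  0.4 -0.8]
tilt fix wx,wy(x10deg) [-0.01  0.03]
534.3,50.4,95 -> units [-3.46  2.62  0.2 ]
```

```bash
python3 -m creep '[{"jaw":0.1,"tx":-0.5,"ty":0.4,"tz":0,"wx":0,"wy":0,"wz":0},{"jaw":0.1,"tx":-0.8,"ty":0.6,"tz":0,"wx":0,"wy":0,"wz":0},{"jaw":0.1,"tx":-0.8,"ty":0.6,"tz":0,"wx":0,"wy":0,"wz":0},{"jaw":0.1,"tx":-0.8,"ty":0.6,"tz":0.2,"wx":0,"wy":0,"wz":0},{"jaw":0.1,"tx":-0.53,"ty":0.4,"tz":0.4,"wx":0,"wy":0,"wz":0},{"jaw":0.1,"tx":0,"ty":0,"tz":0.5,"wx":0,"wy":0,"wz":0},{"jaw":0.1,"tx":0,"ty":0,"tz":0.4,"wx":0,"wy":0,"wz":0},{"jaw":0.1,"tx":0,"ty":0,"tz":0,"wx":0,"wy":0,"wz":0}]' 50 >/dev/null; python3 d.py 534.3,50.4,32.5
```

```text
t 17.02 tcp [531.1  48.6  37.8] yaw_y 107.7 w 18.6 F 52.4 [-0.8 -0.3  0.4]
tilt fix wx,wy(x10deg) [ 0.   -0.02]
534.3,50.4,32.5 -> units [-0.09  0.02  0.13]
```

```bash
python3 -m creep '[{"jaw":0.1,"tx":-0.06,"ty":0.02,"tz":0.07,"wx":0,"wy":0,"wz":0},{"jaw":0.1,"tx":0,"ty":0,"tz":0.06,"wx":0,"wy":0,"wz":0},{"jaw":0.1,"tx":0,"ty":0,"tz":0,"wx":0,"wy":0,"wz":0}]' 50; python3 -m creep '[{"jaw":0.38,"tx":0,"ty":0,"tz":0,"wx":0,"wy":0,"wz":0},{"jaw":0.38,"tx":0,"ty":0,"tz":0,"wx":0,"wy":0,"wz":0},{"jaw":0.38,"tx":0,"ty":0,"tz":-0.5,"wx":0,"wy":0,"wz":0},{"jaw":0.38,"tx":0,"ty":0,"tz":-1,"wx":0,"wy":0,"wz":0},{"jaw":0.38,"tx":0.5,"ty":-0.5,"tz":-0.8,"wx":0,"wy":0,"wz":0},{"jaw":0.38,"tx":0.9,"ty":-0.9,"tz":-0.5,"wx":0,"wy":0,"wz":0},{"jaw":0.38,"tx":0.9,"ty":-0.9,"tz":0,"wx":0,"wy":0,"wz":0},{"jaw":0.38,"tx":0.8,"ty":-0.8,"tz":0,"wx":0,"wy":0,"wz":0}]' 50; python3 -m creep '[{"jaw":0.38,"tx":0.8,"ty":-0.9,"tz":0,"wx":0,"wy":0,"wz":0},{"jaw":0.38,"tx":0.5,"ty":-0.9,"tz":0,"wx":0,"wy":0,"wz":0},{"jaw":0.38,"tx":0,"ty":-0.5,"tz":0,"wx":0,"wy":0,"wz":0},{"jaw":0.38,"tx":0,"ty":0,"tz":0,"wx":0,"wy":0,"wz":0}]' 50
python3 - <<'E'
from h import *
from cell import cams
f=cams.grab_frame("top");im=cv2.cvtColor(f["pixels"],cv2.COLOR_RGB2BGR)
g=cams.grab_frame("scene");im2=cv2.cvtColor(g["pixels"],cv2.COLOR_RGB2BGR)
pickle.dump(f,open("pics/top1.pkl","wb"))
a=cv2.resize(im[140:240,140:400],(780,300),interpolation=cv2.INTER_CUBIC);b=cv2.resize(im2[150:300,130:390],(520,300),interpolation=cv2.INTER_CUBIC)
o=np.zeros((600,780,3),np.uint8);o[:300]=a;o[300:,:520]=b;cv2.imwrite("pics/fin.png",o)
E
```

```text
clock: 17.4
tcp_pos: [534.2, 50.6, 34.3]
orientation: [0.0, -0.154, 0.988, 0.0]
contact_force: [-0.3, -0.6, -0.1]
grip_width: 18.4
gripper_force: 52.4
clock: 18.4
tcp_pos: [453.1, -106.4, 146.7]
orientation: [0.001, -0.154, 0.988, 0.0]
contact_force: [-0.3, 0.1, 0.4]
grip_width: 32.2
gripper_force: 0.0
clock: 18.9
tcp_pos: [432.1, -209.7, 146.0]
orientation: [-0.0, -0.153, 0.988, 0.0]
contact_force: [-0.2, -0.0, 1.3]
grip_width: 32.5
gripper_force: 0.0
```

View pics/fin.png

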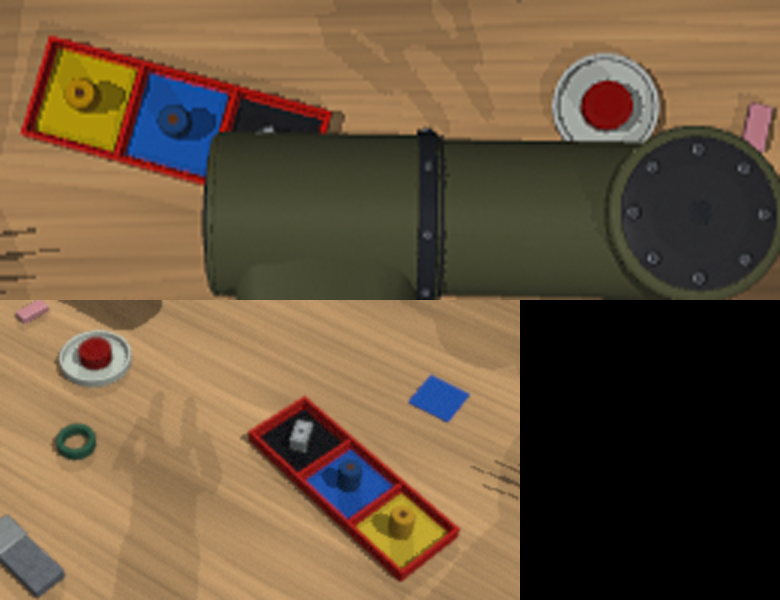

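Both beads stand upright and centred on their liners: yellow at (80,92) and blue at (174,121). The sharpener lies on its base on the black liner, at (302,435) in the lower view. The cake lies flat near the centre of the well at (606,105). The gripper is open and clear, so I hand the job in.

```bash
python3 -c "
from cell import close_job
print(close_job())"
```

```text
the job is handed in; nothing more can be done
None
```

I handed the job in at about 19 s. In the last pictures both beads stand on their own liners, the sharpener lies on its base on the black liner, and the cake lies flat in the well. I never moved near the skewer pot, and the gripper is empty and clear; the hand-in call returned no verdict.

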